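# Lift a freshly varnished spool off the drying rack with tongs

## Robot

A 6-joint arm with a two-finger parallel gripper is mounted at the origin on a cart in front of the work surface, level with it; the furniture and walls round the work are solid. World frame = base frame: x ahead of the robot, y to its left, z up, the work surface at z = 0. Lengths are in m, angles in rad, forces in N, time in s.
With the tool pointing down it reaches from about 0.225 to 0.875 m from the base axis. Payload 3.4 kg.
Tool frame: the origin (TCP) lies at the very end of the fingers, on their centre line; the grasp point (between the pads) lies 19 mm behind it; z points along the fingers, x is the direction in which the jaws open and shut, and the axes are right-handed (so a half turn about z gives the same grasp; the last joint's range is limited). The gripper opens to 85 mm and grips with 20 to 120 N. Pads are 22 mm wide; open, the fingers measure 114 mm over their backs; the gripper's body (76 mm by 85 mm) begins 54 mm behind the grasp point. The pads swing forward as they close: fully open they stand 13 mm farther back than shut.
Start: joints at [1.226, 0.276, 1.505, -0, 1.361, -0.121], TCP at [0.128, 0.561, 0.231] pointing down, gripper open.
Joint ranges: [-2.89, 2.89], [-0.75, 2.08], [0.22, 2.7], [-1.18, 4.32], [0.11, 2.71], [-2.7, 2.7]. Speed limits (rad/s): [2.57, 2.57, 3.14, 3.14, 3.14, 3.14].

## Interface

Orientations are given as a unit quaternion [w, x, y, z].
In Python, from rig import manip gives the robot as it stands.
- The arm moves only by the tool carry_out, never from a script. Its argument "series" is a list of rows, each a list of 2 entries, a list of its own where there are three numbers: the shift along the tool's x, y, z in mm, then the turn about the tool's z in degrees. A call has 1 to 10 rows; each row shifts and turns the pose as measured when the row begins, along the tool's axes as they then stand; what a row does not reach is not made up. A row lasts 1/12 s, in which the tool goes at most 41.7 mm and 7.16 degrees, less where a joint would pass 70% of its speed; a pose out of reach is approached as far as the arm can. A call is refused whole if a number of a shift passes 41.7 or a number of a turn 7.16, either way. A call with a gripper value outside its range is refused whole. "fingers" is the finger opening in mm, from 0 to 85.4, set as the call begins (left out, the last holds). The fingers move at their own pace and stop on an object; "squeeze" is the grip in N (left out, the last holds). Time passes only in rows, so rows that do not move let the fingers close. It gives the time, the measured TCP pose, the force and the opening at its end, in the units of the state.
- manip.get_state(): the state, without advancing time (a new reading comes with each control period).
- manip.get_image(name): name is "scene" or "top" or "wrist"; returns a dict with "frame" (420x560x3 uint8, blue, green, red), "K" (3x3 intrinsics, pixels), "k1" (the pictures are not rectified: a ray, as slopes to the right and down, at radius r is drawn at 1 + k1 r^2 times it, then the intrinsics apply), "rvec" (rotation vector, rad) and "tvec" (3), from world to camera coordinates, as OpenCV has them; the wrist camera has in their place "mount" (4x4, takes a point from camera to tool coordinates, whose origin is the TCP and whose axes are the tool frame's). Camera axes: x right, y down, z forward; pixel columns grow to the right and rows downward; lengths in m; the calibration is good to about 2 mm. A picture is of the moment at which its call begins: read the wrist's pose just before it. There is no depth.
- manip.sign_off(): hands the job in, once; it reports no verdict.
The state is a dict: "clock": time; "qpos": joint angles; "qd": joint speeds; "effort": joint torques, N m; "position": TCP position; "ee_rot": TCP orientation; "contact_force": force on the tool from outside, world axes, zero at the start; "moment": the same for the moment, N m; "width": finger opening in m.
Only numpy, scipy, OpenCV 4.12 (cv2) and the standard library are available. Lean on these libraries where they do the work, as an engineer would, in place of code of your own. Each camera call takes 0.05 s, during which the arm holds its last target. There are 200 camera calls.

## Task

The three turned wooden spools on the slatted drying rack have just been varnished, so the gripper must not touch them: take up the sprung tongs from the bench, close their jaws round the waist of the tallest spool and lift it upright until its foot is at least 10 cm above the rack. Finish while still squeezing the tongs and holding the spool still up there; nothing is put down. Leave the other two spools standing where they are, and do not disturb the plane, the pencil or the oak block.

Things in the scene. Friction and masses are not known exactly. Their poses are not given: they have to be found in the camera images.
- tongs: Sprung steel tongs lying on edge on the bench, 190 mm long, 24 mm high, 100 g. Origin: underside of the round pivot (24 mm diameter). x runs along the middle line from pivot to jaws, y to the left arm, z up. The arms move as mirror images, opening and closing sideways (along y). They spring open when not squeezed: to carry them open, squeeze the plates only 3 to 4 mm.
- tongs_grip (a point): Midway between the two dark wooden grip plates: 80 mm ahead of the pivot, 12 mm above the underside; axes as the tongs. Plates: 50 mm long, 24 mm high. Width over their outer faces here: 54 mm sprung open, 36 mm closed on the tall spool (then parallel). The spring pushes each plate out with 7 N when open, 10 N when closed on the spool.
- tongs_jaws (a point): Midway between the deepest points of the jaws: 170 mm ahead of the pivot, 10 mm above the underside (jaws' mid-height); axes as the tongs. Each jaw is a shallow outward V, 3 mm thick, 40 mm long, 20 mm high. Between the deepest points 75 mm open, 37 mm closed on the tall spool; 82 mm over the outside when open.
- tongs_left (a joint): Angle in rad that the left arm has closed: 0 sprung open, about 0.11 closed on the tall spool's waist, 0.16 fully shut. The right arm follows equally.
- spool_1: The tallest spool, pale turned wood, 70 mm high, about 50 g, standing on the rack; a waist 34 to 36 mm in diameter from 19 to 51 mm above its foot, foot and head flanges 42 mm. Origin: centre of the foot; z up along its axis.
- spool_2: The middle spool, 55 mm high, 38 mm in diameter, on the rack; leave it. Origin: centre of the foot.
- spool_3: The squat spool, 40 mm high, 44 mm in diameter, on the rack; leave it. Origin: centre of the foot.
- rack: Fixed wooden slatted drying rack, 104 mm (x) by 330 mm (y), slat tops 24 mm above the bench. Origin: centre of its underside, z up. The three spools stand in any order on its middle slat, about 100 mm apart along its y; they are reached from the robot's side along its +x.
- block_plane: Bystander: block plane, 92 x 155 x 59 mm, beyond the tongs. Origin: centre of its underside.
- pencil: Bystander: pencil, 69 x 161 x 7 mm as it lies, near the robot. Origin: centre of its underside.
- oak_block_b: Bystander: oak block, 109 x 190 x 45 mm, at the right. Origin: centre of its underside.
Things that resemble listed ones, but are neither listed nor needed, are in the scene too. Leave any green look-alike of the spool_3 alone.

How it is judged:
On the way, in this order (a step that is already met when the one before it is completed fails the run):
1. the tongs are taken up off the bench by the gripper, still open (height (world z) of tongs above 0.02 m and contact force between the fingers and tongs above 1 N and value of joint tongs_left below 0.09 rad), for 0.2 s.
2. the tongs close on the tallest spool (contact force between tongs and spool_1 above 1.5 N and value of joint tongs_left above 0.07 rad and distance between tongs_jaws and spool_1 below 0.055 m), for 0.2 s.
At the end, for the whole second after the job is handed in: The tallest spool hangs still (under 5 cm/s) and upright (within 0.35 rad) in the jaws of the tongs, its foot more than 8 cm above the rack; the fingers squeeze the tongs, the tongs squeeze the spool, and neither gripper nor rack touches it; the other two spools stand within 2 cm of where they were (height (world z) of spool_1 above 0.104 m and angle between spool_1's own z axis and vertical below 0.35 rad and linear speed of spool_1 below 0.05 m/s and contact force between tongs and spool_1 above 1 N and contact force between the fingers and tongs above 2 N and height (world z) of tongs above 0.08 m and value of joint tongs_left above 0.07 rad and distance between tongs_jaws and spool_1 below 0.055 m and contact force between each of the fingers, the arm, rack and spool_1 below 0.5 N and distance of each of spool_2, spool_3 from where it was at the start of the episode below 0.02 m and angle between each of spool_2, spool_3's own z axis and vertical below 0.15 rad); the arm keeps its last pose, push and grip.
It fails at once if the gripper or arm touches a varnished spool (contact force between any of the fingers, the arm and spool_1 above 0.5 N or contact force between any of the fingers, the arm and spool_2 above 0.5 N or contact force between any of the fingers, the arm and spool_3 above 0.5 N).
It fails at once if one of the other spools is moved over 2 cm or tipped (distance of any of spool_2, spool_3 from where it was at the start of the episode above 0.02 m or angle between any of spool_2, spool_3's own z axis and vertical above 0.4 rad).
It fails at once if the plane, pencil or oak block is moved over 3 cm (distance of any of block_plane, pencil, oak_block_b from where it was at the start of the episode above 0.03 m).
It also fails if it takes over 38 s, if anything falls off the work surface, if the arm or the gripper's body presses on something with over 40 N, if the wrist force passes 120 N, or if a joint passes its speed limit or range.

## Working session

There is one attempt and no reset: what is moved stays moved. The work goes in short steps, Python scripts to look and compute and a tool call to move; the robot and the scene stay as the last step left them, time stands still between calls to the robot, and variables do not carry over. Pictures are saved under pics/ and viewed, about 8 in all and at most 12, crops included, and the job is handed in when it is done.

Besides the shell and the picture viewer there is one more tool, called as name(argument=value, ...), one argument or row to a line, values as JSON. carry_out: Moves the arm, as the interface text tells. Its arguments: {"type":"object","properties":{"series":{"type":"array","items":{"type":"array"}},"fingers":{"type":"number"},"squeeze":{"type":"number"}},"required":["series"]}

```bash
mkdir -p pics; cat > h.py <<'E'
import cv2, numpy as np, pickle
from scipy.spatial.transform import Rotation as R
from rig import manip
def Rt(q): return R.from_quat([q[1],q[2],q[3],q[0]]).as_matrix()
def grab(name):
    s=manip.get_state(); im=manip.get_image(name); K=np.array(im["K"],float)
    if name=="wrist":
        T=np.eye(4);T[:3,:3]=Rt(s["ee_rot"]);T[:3,3]=s["position"]; T=T@np.array(im["mount"])
        Rc,C=T[:3,:3],T[:3,3]
    else:
        Rw=cv2.Rodrigues(np.array(im["rvec"],float))[0]; Rc=Rw.T; C=-Rc@np.array(im["tvec"],float).ravel()
    v=dict(f=im["frame"],K=K,k1=float(im["k1"]),R=Rc,C=C)
    return v
def ray(v,u):
    d=np.array([(u[0]-v["K"][0,2])/v["K"][0,0],(u[1]-v["K"][1,2])/v["K"][1,1]]);s=d.copy()
    for _ in range(20): s=d/(1+v["k1"]*(s@s))
    return v["R"]@np.array([s[0],s[1],1.])
def plane(v,u,z):
    d=ray(v,u); return v["C"]+d*(z-v["C"][2])/d[2]
def proj(v,P):
    p=v["R"].T@(np.array(P,float)-v["C"]); s=p[:2]/p[2]; s=s*(1+v["k1"]*(s@s))
    return s*[v["K"][0,0],v["K"][1,1]]+[v["K"][0,2],v["K"][1,2]]
def tri(v1,u1,v2,u2):
    a,b=ray(v1,u1),ray(v2,u2);a/=np.linalg.norm(a);b/=np.linalg.norm(b)
    t=np.linalg.lstsq(np.stack([a,-b],1),v2["C"]-v1["C"],rcond=None)[0]
    p,q=v1["C"]+a*t[0],v2["C"]+b*t[1]; return (p+q)/2,np.linalg.norm(p-q)
E
python3 - <<'E'
from h import *
s=manip.get_state();print({k:np.round(v,3) for k,v in s.items()})
V={n:grab(n) for n in("top","scene","wrist")}
pickle.dump(V,open("v0.pkl","wb"))
for n,v in V.items(): cv2.imwrite(f"pics/{n}0.png",v["f"]); print(n,v["C"].round(3),v["R"][:,2].round(2))
E
```

```text
{'clock': np.float64(0.0), 'qpos': array([ 1.226,  0.277,  1.506,  0.   ,  1.361, -0.121]), 'qd': array([-0.   , -0.002, -0.001, -0.   , -0.001,  0.001]), 'effort': array([ 1.0000e-03, -4.1677e+01, -2.4580e+01, -0.0000e+00,  1.1000e-02,
       -0.0000e+00]), 'position': array([0.127, 0.56 , 0.23 ]), 'ee_rot': array([ 0.   ,  0.782,  0.624, -0.001]), 'contact_force': array([ 0.143, -0.224, -0.333]), 'moment': array([-0.053,  0.01 , -0.002]), 'width': np.float64(0.085)}
top [ 0.387 -0.077  1.488] [ 0.12  0.01 -0.99]
scene [-0.171  0.536  0.53 ] [ 0.7  -0.56 -0.44]
wrist [0.047 0.578 0.373] [ 0.31 -0.07 -0.95]
```

View pics/top0.png

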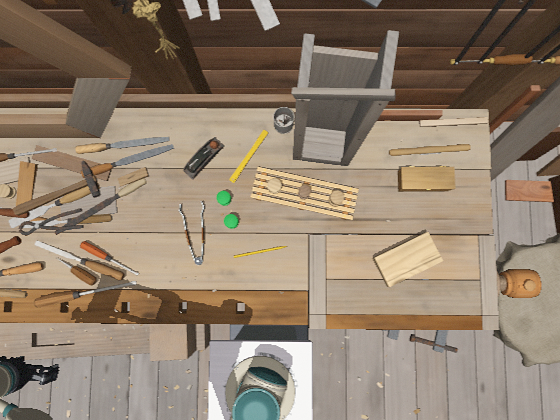

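View pics/scene0.png

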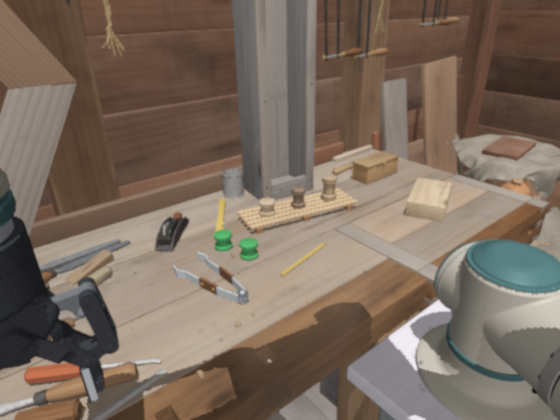

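The top view shows the tongs with their pivot near (199,261) and jaws near (192,204). The spools are at (273,186), (305,190) and (337,198), and the green look-alikes at (223,197) and (232,220). In the scene view the tallest spool is the right one (329,188), so it should be the top view's right one. I'll zoom in next.

```bash
python3 - <<'E'
from h import *
V=pickle.load(open("v0.pkl","rb"))
a=cv2.resize(V["top"]["f"][160:270,165:365],None,fx=4,fy=4,interpolation=cv2.INTER_CUBIC)
b=cv2.resize(V["scene"]["f"][165:310,165:365],None,fx=4,fy=4,interpolation=cv2.INTER_CUBIC)
cv2.imwrite("pics/a1.png",a);cv2.imwrite("pics/b1.png",b)
v=V["top"]
for n,u,z in [("pivot",(199,261),.024),("jl",(182,205),.02),("jr",(203,202),.02),("s",(273,186),.065),("s",(305,190),.08),("s",(337,198),.095),("g",(223,197),.04),("g",(232,220),.04)]: print(n,plane(v,u,z).round(3))
E
```

```text
pivot [0.395 0.193 0.024]
jl [0.571 0.253 0.02 ]
jr [0.581 0.187 0.02 ]
s [ 0.626 -0.037  0.065]
s [ 0.612 -0.135  0.08 ]
s [ 0.585 -0.231  0.095]
g [0.595 0.121 0.04 ]
g [0.522 0.091 0.04 ]
```

View pics/a1.png

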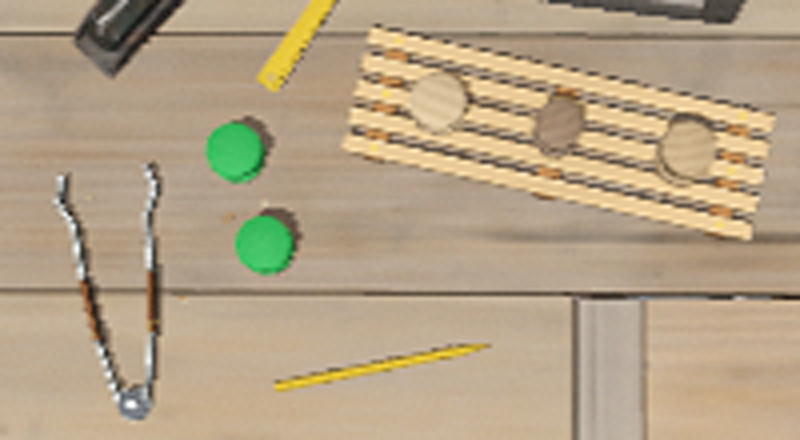

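View pics/b1.png

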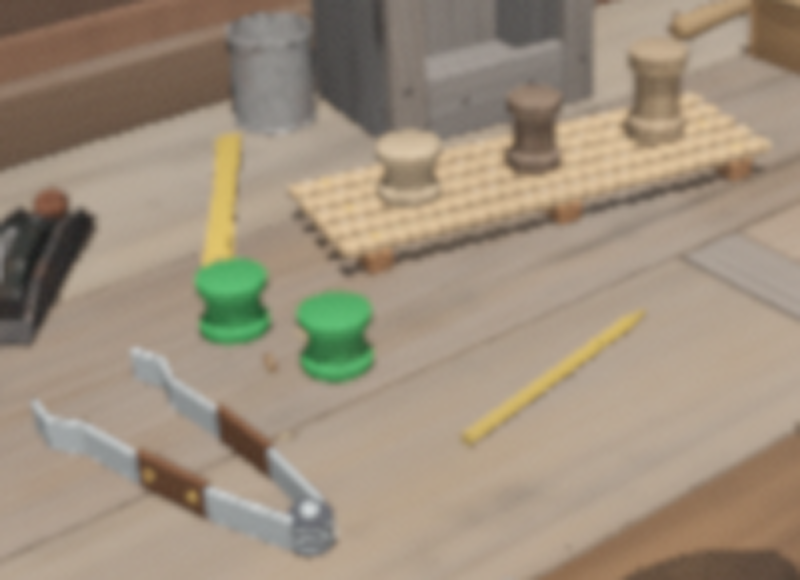

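The tallest spool is the right one, with its head at crop a (690,147) and crop b (658,57). Next I'll triangulate it and turn the tool to line up with the tongs.

```bash
cat >> h.py <<'E'
def plan(x,y,z,yaw):
    "shift in tool axes after turning (tool y -> world yaw deg)"
    s=manip.get_state(); M=Rt(s["ee_rot"]); p=np.array(s["position"])
    cur=np.degrees(np.arctan2(M[1,1],M[0,1])); t=np.radians(yaw)
    d=np.array([x,y,z])-p
    X=np.array([-np.sin(t),np.cos(t),0]);Y=np.array([np.cos(t),np.sin(t),0])
    print("pos",p.round(4),"yaw",cur.round(1),"tilt",M[2,2].round(4),"w",round(s["width"],4),"F",np.round(s["contact_force"],1),"t",s["clock"])
    print("turn(tool z) deg",(cur-yaw).round(2),"then shift mm",(1e3*np.array([d@X,d@Y,-d[2]])).round(1))
E
python3 - <<'E'
from h import *
V=pickle.load(open("v0.pkl","rb"));t,s=V["top"],V["scene"]
A=lambda x,y:(165+(x+.5)/4-.5,160+(y+.5)/4-.5)
B=lambda x,y:(165+(x+.5)/4-.5,165+(y+.5)/4-.5)
for n,a,b in [("tall head",(690,143),(658,57)),("mid head",(560,122),(535,97)),("squat head",(438,99),(409,143)),("pivot",(135,397),(312,508)),("jawtipL",(62,178),(38,405)),("jawtipR",(152,168),(136,352))]:
    p,e=tri(t,A(*a),s,B(*b)); print(n,p.round(3),round(e,4))
for u in [(372,28),(773,116),(750,238),(345,148)]: print("rack",plane(t,A(*u),.024).round(3))
plan(.474,.205,.23,8.5)
E
```

```text
tall head [ 0.593 -0.235  0.082] 0.0059
mid head [ 0.611 -0.136  0.074] 0.0041
squat head [ 0.631 -0.042  0.061] 0.004
pivot [0.4   0.195 0.017] 0.0054
jawtipL [0.573 0.259 0.016] 0.0036
jawtipR [0.583 0.19  0.016] 0.0022
rack [0.696 0.014 0.024]
rack [ 0.626 -0.305  0.024]
rack [ 0.529 -0.286  0.024]
rack [0.599 0.034 0.024]
pos [0.1275 0.5603 0.2306] yaw -12.8 tilt -1.0 w 0.0855 F [0.5 0.3 0.7] t 0.15
turn(tool z) deg -21.32 then shift mm [-402.6  290.2    0.6]
```

carry_out(
  series=[
    [[0,0,0],-7.1],
    [[0,0,0],-7.1],
    [[0,0,0],-7.1],
  ],
  fingers=85,
  squeeze=30,
)

```text
clock: 0.4
position: [0.1272, 0.5596, 0.2293]
ee_rot: [0.001, 0.65, 0.76, -0.002]
contact_force: [0.4, -0.3, -1.0]
width: 0.0848
```

carry_out(
  series=[
    [[-29,21,0],0],
    [[-29,21,0],0],
    [[-29,21,0],0],
    [[-29,21,0],0],
    [[-29,21,0],0],
    [[-29,21,0],0],
    [[-29,21,0],0],
    [[-29,21,0],0],
    [[-29,21,0],0],
    [[-29,21,0],0],
  ],
)

```text
clock: 1.23
position: [0.3851, 0.302, 0.2254]
ee_rot: [-0.001, 0.642, 0.766, -0.003]
contact_force: [0.5, 0.3, -0.5]
width: 0.0851
```

```bash
python3 -c "
from h import *
plan(.474,.205,.23,8.5)"
```

```text
pos [0.3851 0.302  0.2254] yaw 10.1 tilt -1.0 w 0.0851 F [ 0.5  0.3 -0.5] t 1.2333
turn(tool z) deg 1.58 then shift mm [-109.1   73.6   -4.6]
```

carry_out(
  series=[
    [[-33,22,0],1.5],
    [[-28,19,0],0],
    [[-28,19,0],0],
    [[-25,15,0],0],
    [[0,0,0],0],
    [[0,0,0],0],
  ],
)

```text
clock: 1.73
position: [0.4855, 0.1891, 0.2236]
ee_rot: [-0.0, 0.656, 0.755, -0.004]
contact_force: [-0.5, 0.1, -0.3]
width: 0.0849
```

```bash
python3 - <<'E'
from h import *
plan(.474,.205,.23,8.5)
v=grab("wrist");pickle.dump(v,open("w1.pkl","wb"));cv2.imwrite("pics/w1.png",v["f"])
E
```

```text
pos [0.4855 0.1891 0.2236] yaw 8.0 tilt -1.0 w 0.0849 F [-0.5  0.1 -0.3] t 1.7333
turn(tool z) deg -0.53 then shift mm [17.4 -9.  -6.4]
```

View pics/w1.png

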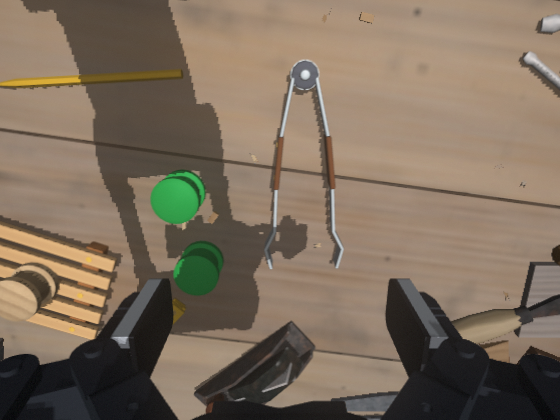

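The wrist view shows the pivot at (305,74), the plate centres at (278,163) and (331,162), and the jaw tips at (270,268) and (337,267).

```bash
python3 - <<'E'
from h import *
V=pickle.load(open("v0.pkl","rb"));t=V["top"];w=pickle.load(open("w1.pkl","rb"))
A=lambda x,y:(165+(x+.5)/4-.5,160+(y+.5)/4-.5)
P={}
for n,u,a in [("pivot",(305,74),(135,400)),("pR",(278,163),(153,300)),("pL",(331,162),(90,310)),("tipR",(270,268),(151,168)),("tipL",(337,267),(62,178))]:
    P[n]=plane(w,u,.024); p,e=tri(w,u,t,A(*a)); print(n,P[n].round(4),"tri",p.round(3),round(e,4))
g=(P["pR"]+P["pL"])/2; tip=(P["tipR"]+P["tipL"])/2; d=tip-P["pivot"]
print("grip",g.round(4),"yaw",np.degrees(np.arctan2(d[1],d[0])).round(1),"len",np.linalg.norm(d).round(3),"width",np.linalg.norm(P["pR"]-P["pL"]).round(3),"piv-grip",np.linalg.norm(g-P["pivot"]).round(3))
d=g-P["pivot"];print("yaw2",np.degrees(np.arctan2(d[1],d[0])))
print("tip sep",np.linalg.norm(P["tipR"]-P["tipL"]).round(3))
E
```

```text
pivot [0.3964 0.1976 0.024 ] tri [0.398 0.198 0.014] 0.0028
pR [0.4764 0.1854 0.024 ] tri [0.478 0.185 0.016] 0.0007
pL [0.4686 0.2337 0.024 ] tri [0.469 0.234 0.02 ] 0.0006
tipR [0.5848 0.1924 0.024 ] tri [0.582 0.19  0.027] 0.005
tipL [0.574  0.2594 0.024 ] tri [0.573 0.259 0.025] 0.0008
grip [0.4725 0.2096 0.024 ] yaw 8.8 len 0.185 width 0.049 piv-grip 0.077
yaw2 8.93079896799161
tip sep 0.068
```

Sizes agree with the text: 80 mm from pivot to grip, 49 mm between the plates' visible centres, and about 185 mm long. I'll descend in stages, aiming for grip (0.475, 0.210) and yaw 8.9°.

carry_out(
  series=[
    [[22,-7,10],-0.9],
    [[0,0,35],0],
    [[0,0,35],0],
    [[0,0,35],0],
    [[0,0,35],0],
    [[0,0,0],0],
    [[0,0,0],0],
  ],
)

```text
clock: 2.37
position: [0.4718, 0.2179, 0.0723]
ee_rot: [0.001, 0.646, 0.763, -0.0]
contact_force: [0.6, 0.7, -0.0]
width: 0.0851
```

```bash
python3 - <<'E'
from h import *
plan(.475,.210,.003,8.9)
E
```

```text
pos [0.4718 0.2179 0.0723] yaw 9.4 tilt -1.0 w 0.0851 F [ 0.6  0.7 -0. ] t 2.3667
turn(tool z) deg 0.55 then shift mm [-8.3  1.9 69.3]
```

carry_out(
  series=[
    [[-8,2,15],0.5],
    [[0,0,20],0],
    [[0,0,10],0],
    [[0,0,10],0],
    [[0,0,5],0],
    [[0,0,0],0],
  ],
)

```text
clock: 2.87
position: [0.4804, 0.2158, 0.0198]
ee_rot: [0.005, 0.648, 0.762, 0.007]
contact_force: [-0.2, -0.3, 0.4]
width: 0.0852
```

```bash
python3 - <<'E'
from h import *
plan(.475,.210,.003,8.9)
E
```

```text
pos [0.4804 0.2158 0.0198] yaw 9.2 tilt -0.9999 w 0.0852 F [-0.2 -0.3  0.4] t 2.8667
turn(tool z) deg 0.35 then shift mm [-4.9 -6.2 16.8]
```

carry_out(
  series=[
    [[-5,-6,8],0],
    [[0,0,0],0],
    [[0,0,0],0],
  ],
)

```text
clock: 3.12
position: [0.4778, 0.2112, 0.0143]
ee_rot: [0.006, 0.648, 0.762, 0.009]
contact_force: [0.8, -0.4, -0.7]
width: 0.0848
```

```bash
python3 - <<'E'
from h import *
plan(.475,.210,.003,8.9)
E
```

```text
pos [0.4778 0.2112 0.0143] yaw 9.3 tilt -0.9997 w 0.0848 F [ 0.8 -0.4 -0.7] t 3.1167
turn(tool z) deg 0.38 then shift mm [-0.8 -3.  11.3]
```

carry_out(
  series=[
    [[-1,-3,8],0],
    [[0,0,3],0],
    [[0,0,0],0],
    [[0,0,0],0],
  ],
  fingers=60,
)

```text
clock: 3.45
position: [0.4771, 0.2107, 0.0045]
ee_rot: [0.008, 0.648, 0.762, 0.011]
contact_force: [0.8, -0.3, -0.1]
width: 0.0599
```

```bash
python3 - <<'E'
from h import *
plan(.475,.210,.003,8.9)
E
```

```text
pos [0.4771 0.2107 0.0045] yaw 9.3 tilt -0.9996 w 0.0599 F [ 0.8 -0.3 -0.1] t 3.45
turn(tool z) deg 0.37 then shift mm [-0.4 -2.2  1.5]
```

carry_out(
  series=[
    [[0,-2,3],0],
    [[0,0,0],0],
    [[0,0,0],0],
    [[0,0,0],0],
    [[0,0,0],0],
  ],
  fingers=50,
)

```text
clock: 3.87
position: [0.478, 0.2113, 0.0031]
ee_rot: [0.009, 0.647, 0.762, 0.014]
contact_force: [0.9, 0.8, -0.1]
width: 0.0499
```

carry_out(
  series=[
    [[0,0,-8],0],
    [[0,0,-12],0],
    [[0,0,-15],0],
    [[0,0,-15],0],
    [[0,0,0],0],
  ],
)

```text
clock: 4.28
position: [0.4742, 0.2103, 0.0543]
ee_rot: [0.008, 0.648, 0.762, 0.011]
contact_force: [0.4, -0.0, -0.2]
width: 0.0505
```

```bash
python3 - <<'E'
from h import *
plan(.475,.210,.2,9)
v=grab("wrist");pickle.dump(v,open("w2.pkl","wb"));cv2.imwrite("pics/w2.png",v["f"])
E
```

```text
pos [0.4742 0.2103 0.0543] yaw 9.3 tilt -0.9996 w 0.0505 F [ 0.4 -0.  -0.2] t 4.2833
turn(tool z) deg 0.27 then shift mm [  -0.4    0.7 -145.7]
```

View pics/w2.png

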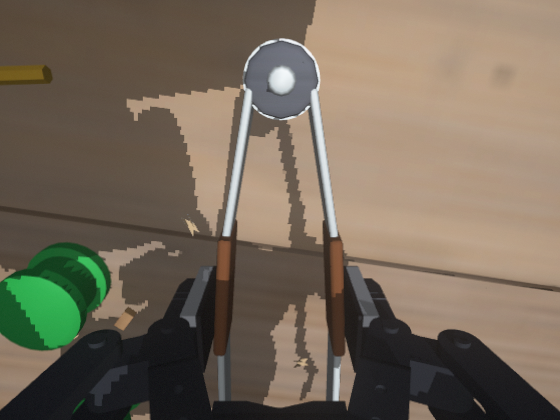

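The tongs hang level and open between the pads, with the pivot at (282,80) and the plates at about rows 236–355. Next I'll measure the pivot in the tool frame and carry the tongs over behind the tall spool.

carry_out(
  series=[
    [[0,0,-25],3],
    [[0,0,-35],5],
    [[0,0,-35],5],
    [[0,0,-35],5],
    [[0,0,-25],3.5],
    [[0,0,0],0],
    [[-10,1,0],0],
    [[-20,2,0],0],
    [[-30,3,0],0],
    [[-30,3,0],0],
  ],
)

```text
clock: 5.17
position: [0.4519, 0.1183, 0.2027]
ee_rot: [-0.0, 0.781, 0.625, 0.003]
contact_force: [-0.2, -0.2, -1.8]
width: 0.0498
```

carry_out(
  series=[
    [[-30,3,0],0],
    [[-30,3,0],0],
    [[-30,3,0],0],
    [[-30,3,0],0],
    [[-30,3,0],0],
    [[-30,3,0],0],
    [[-30,3,0],0],
    [[-20,2,0],0],
    [[-10,0,0],0],
    [[0,0,0],0],
  ],
)

```text
clock: 6.0
position: [0.401, -0.1387, 0.1793]
ee_rot: [-0.015, 0.779, 0.627, -0.012]
contact_force: [0.6, 0.9, -0.6]
width: 0.05
```

```bash
python3 - <<'E'
from h import *
plan(.425,-.198,.23,-12.4)
v=grab("wrist");pickle.dump(v,open("w3.pkl","wb"));cv2.imwrite("pics/w3.png",v["f"])
s=manip.get_state();M=Rt(s["ee_rot"]);p=np.array(s["position"])
print("pred spool px",proj(v,[.591,-.234,.094]).round(0),proj(v,[.591,-.234,.024]).round(0))
E
```

```text
pos [ 0.401  -0.1387  0.1793] yaw -12.3 tilt -0.9992 w 0.05 F [ 0.6  0.9 -0.6] t 6.0
turn(tool z) deg 0.09 then shift mm [-52.8  36.2 -50.7]
pred spool px [213. 464.] [225. 396.]
```

View pics/w3.png

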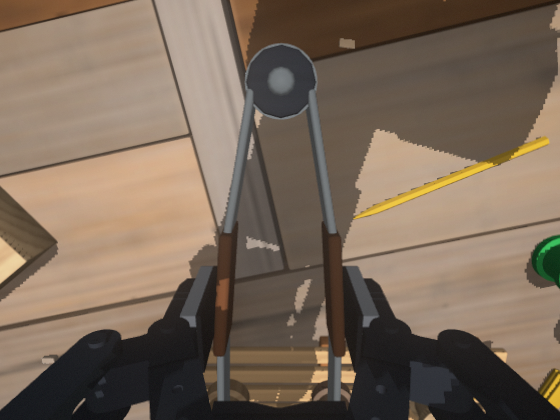

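The wrist view shows the tongs still held the same way, with the pivot at (281,80). The spool is below the frame. I'll compute where the jaws sit in the tool frame.

```bash
cat >> h.py <<'E'
def jaws_world(J,s=None):
    s=s or manip.get_state(); M=Rt(s["ee_rot"]); return np.array(s["position"])+M@J
E
python3 - <<'E'
from h import *
# tool pose at grasp: tongs flat, underside z=0
Mg=Rt(np.array([.009,.647,.762,.014])/np.linalg.norm([.009,.647,.762,.014])); pg=np.array([.478,.2113,.0031])
nz=Mg.T@[0,0,1.]                      # tongs z in tool frame
o=Mg.T@(np.array([0,0,0.])-pg)        # a point on bench plane in tool frame
w=pickle.load(open("w2.pkl","rb")); w3=pickle.load(open("w3.pkl","rb"))
im=manip.get_image("wrist"); mt=np.array(im["mount"])
def tl(w,u,h):
    r=w["R"].T@ray(w,u); d=mt[:3,:3]@r; c=mt[:3,3]
    return c+d*((o@nz+h-c@nz)/(d@nz))
pv=tl(w,(281.5,80),.024); pv3=tl(w3,(281,80),.024)
a=[tl(w,u,.024) for u in((228,237),(219,353),(330,237),(339,355))]
gm=(sum(a)/4); d=gm-pv; d-=nz*(d@nz)
print("pivot tool",pv.round(4),pv3.round(4),"plate mid",gm.round(4),"len",np.linalg.norm(d).round(4))
d/=np.linalg.norm(d)
J=pv-.024*nz+.17*d+.010*nz
print("nz",nz.round(3),"dir",d.round(3),"J",J.round(4)); np.save("J.npy",J);np.save("dz.npy",np.stack([d,nz]))
s=manip.get_state();M=Rt(s["ee_rot"]);print("jaw world",jaws_world(J,s).round(4),"tongs dir now",(M@d).round(3),"tongs z now",(M@nz).round(3))
E
```

```text
pivot tool [ 0.0004 -0.0816 -0.0236] [ 0.0003 -0.0816 -0.0236] plate mid [-0.0002 -0.0042 -0.0211] len 0.0774
nz [ 0.004  0.033 -0.999] dir [-0.009  0.999  0.033] J [-0.0011  0.0879 -0.004 ]
jaw world [ 0.4871 -0.1563  0.1802] tongs dir now [ 0.973 -0.22  -0.072] tongs z now [ 0.071 -0.013  0.997]
```

Jaw point in the tool frame is about (-1, 88, -4) mm, and the tongs now pitch about 4° nose-down, which is acceptable. Next I'll go to the pre-approach position, 75 mm short of the spool, and look with the fixed cameras.

carry_out(
  series=[
    [[-15,10,5],0],
    [[-25,20,15],0],
    [[-14,12,20],0],
    [[0,0,15],0],
    [[0,0,0],0],
    [[0,0,0],0],
  ],
)

```text
clock: 6.6
position: [0.429, -0.1923, 0.1178]
ee_rot: [-0.019, 0.775, 0.631, -0.01]
contact_force: [-0.3, 0.1, 0.1]
width: 0.0504
```

```bash
python3 - <<'E'
from h import *
plan(.5,-.2,.05,-12.4)
J=np.load("J.npy");D=np.load("dz.npy");s=manip.get_state();M=Rt(s["ee_rot"]);print("jaw",jaws_world(J,s).round(4),"dir",(M@D[0]).round(3),"tool z",M[:,2].round(3))
V={n:grab(n) for n in("top","scene")};pickle.dump(V,open("v1.pkl","wb"))
a=cv2.resize(V["top"]["f"][150:250,250:390],None,fx=5,fy=5,interpolation=cv2.INTER_CUBIC)
b=cv2.resize(V["scene"]["f"][140:250,230:370],None,fx=5,fy=5,interpolation=cv2.INTER_CUBIC)
cv2.imwrite("pics/c1.png",np.vstack([a,b])[::1,::1] if 0 else cv2.resize(np.hstack([a,b]),(800,314)) if 0 else b);cv2.imwrite("pics/c0.png",a)
E
```

```text
pos [ 0.429  -0.1923  0.1178] yaw -11.7 tilt -0.9991 w 0.0504 F [-0.3  0.1  0.1] t 6.6
turn(tool z) deg 0.69 then shift mm [ 7.7 71.  67.8]
jaw [ 0.5149 -0.2112  0.118 ] dir [ 0.975 -0.211 -0.075] tool z [-0.04   0.016 -0.999]
```

View pics/c0.png

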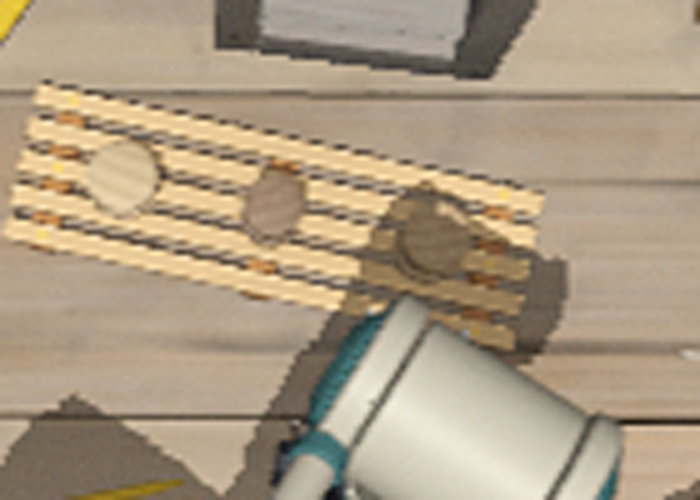

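View pics/c1.png

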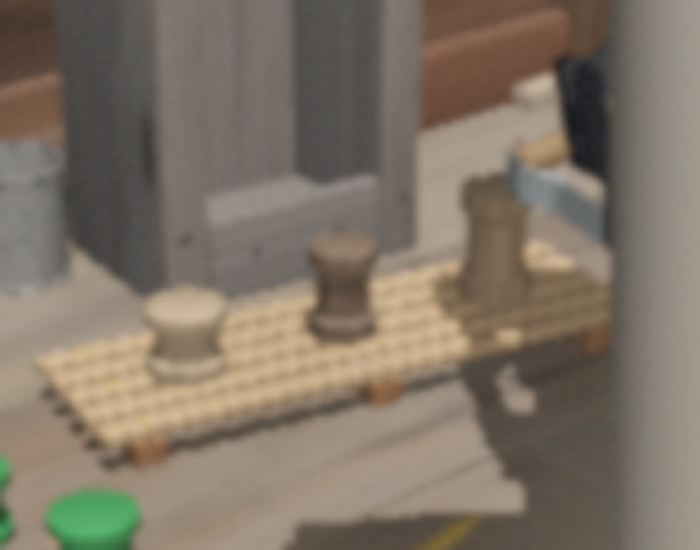

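The top view (c0) shows the tall spool's head at about (437,230), with the jaws hidden under the arm. The scene view (c1) shows its head at (497,187) and foot at (495,303), with the left jaw tip at (515,165). I'll compare these with the prediction.

```bash
python3 - <<'E'
from h import *
V=pickle.load(open("v1.pkl","rb"));t,s=V["top"],V["scene"]
A=lambda x,y:(250+(x+.5)/5-.5,150+(y+.5)/5-.5)
B=lambda x,y:(230+(x+.5)/5-.5,140+(y+.5)/5-.5)
iB=lambda p:((p-[230,140]+.5)*5-.5).round(0); iA=lambda p:((p-[250,150]+.5)*5-.5).round(0)
print("head top",plane(t,A(437,230),.094).round(4),"scene",plane(s,B(497,187),.094).round(4),"tri",tri(t,A(437,230),s,B(497,187)))
print("foot scene", plane(s,B(495,298),.024).round(4))
for P in [(.591,-.234,.094),(.591,-.234,.024),(.585,-.232,.094)]: print(P,"A",iA(proj(t,P)),"B",iB(proj(s,P)))
# known check: mid and squat heads
for n,a,b,z in[("mid",(273,205),(345,245),.079),("squat",(122,177),(186,303),.064)]: print(n,plane(t,A(*a),z).round(4),plane(s,B(*b),z).round(4),tri(t,A(*a),s,B(*b))[0].round(3))
J=np.load("J.npy");D=np.load("dz.npy");st=manip.get_state();M=Rt(st["ee_rot"])
d,n=M@D[0],M@D[1];y=np.cross(n,d);j=jaws_world(J,st)
for h in(10,-10): print("jawtipL",h,iB(proj(s,j+.02*d+.032*y+h*1e-3*n)))
E
```

```text
head top [ 0.5929 -0.2311  0.094 ] scene [ 0.5808 -0.2256  0.094 ] tri (array([ 0.59193952, -0.23338507,  0.08864617]), np.float64(0.004939255509731301))
foot scene [ 0.5821 -0.2283  0.024 ]
(0.591, -0.234, 0.094) A [442. 233.] B [495. 178.]
(0.591, -0.234, 0.024) A [430. 249.] B [491. 290.]
(0.585, -0.232, 0.094) A [439. 243.] B [500. 182.]
mid [ 0.6101 -0.1328  0.079 ] [ 0.6018 -0.1314  0.079 ] [ 0.609 -0.135  0.076]
squat [ 0.6295 -0.04    0.064 ] [ 0.6256 -0.0404  0.064 ] [ 0.629 -0.041  0.063]
jawtipL 10 [495. 169.]
jawtipL -10 [495. 205.]
```

```bash
python3 - <<'E'
from h import *
V=pickle.load(open("v1.pkl","rb"));s=V["scene"]
c=s["f"][150:210,315:357]; c=cv2.convertScaleAbs(c,alpha=1.3,beta=10)
b=cv2.resize(c,None,fx=10,fy=10,interpolation=cv2.INTER_CUBIC);cv2.imwrite("pics/d1.png",b)
mt=np.array(manip.get_image("wrist")["mount"]);print(mt.round(3))
for n in("w1","w2","w3"):
    w=pickle.load(open(n+".pkl","rb"));g=cv2.GaussianBlur(cv2.cvtColor(w["f"],cv2.COLOR_BGR2GRAY),(3,3),1)
    print(n,w["K"][0,0],cv2.HoughCircles(g,cv2.HOUGH_GRADIENT,1,200,param1=120,param2=18,minRadius=8 if n=="w1" else 30,maxRadius=18 if n=="w1" else 45))
E
```

```text
[[ 1.     0.001 -0.    -0.   ]
 [-0.001  0.947  0.32  -0.082]
 [ 0.    -0.32   0.947 -0.143]
 [ 0.     0.     0.     1.   ]]
w1 375.87026356833564 [[[302.5  77.5  16.3]]]
w2 375.87026356833564 [[[282.5  78.5  37.7]
  [ 62.5 292.5  44.4]]]
w3 375.87026356833564 [[[280.5  80.5  34.4]
  [105.5 370.5  41. ]]]
```

View pics/d1.png

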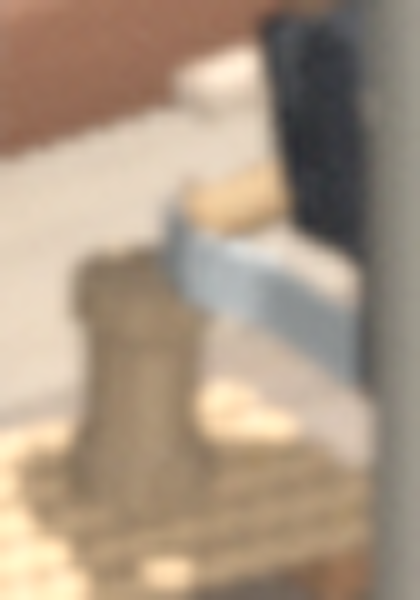

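The crop shows the left jaw tip at about px (332.5,173). That is some 10 mm higher than predicted, and the pivot's smaller diameter fits the tongs having pitched nose-up in the pads. I'll refit the pitch and plan again.

```bash
python3 - <<'E'
from h import *
V=pickle.load(open("v1.pkl","rb"));s=V["scene"]
J=np.load("J.npy");D=np.load("dz.npy");st=manip.get_state();M=Rt(st["ee_rot"])
bias=np.array([.6,1.9]); w=grab("wrist"); pickle.dump(w,open("w4.pkl","wb"))
g=cv2.GaussianBlur(cv2.cvtColor(w["f"],cv2.COLOR_BGR2GRAY),(3,3),1)
print(cv2.HoughCircles(g,cv2.HOUGH_GRADIENT,1,400,param1=120,param2=18,minRadius=30,maxRadius=42))
for a in (0,4,6,8):
  Rx=R.from_rotvec(np.radians(-a)*np.array([1.,0,0])).as_matrix()   # jaws up (tool -z) about pads
  c=np.array([0,0,-.019]); Ja=c+Rx@(J-c); d,n=M@Rx@D[0],M@Rx@D[1]; y=np.cross(n,d); j=np.array(st["position"])+M@Ja
  print(a,"J",Ja.round(4),"jaw",j.round(4),"d_z",d[2].round(3),"tip px",(proj(s,j+.02*d+.030*y)+bias).round(1),"bend",(proj(s,j+.034*y)+bias).round(1))
E
```

```text
[[[280.5  83.5  35.8]]]
0 J [-0.0011  0.0879 -0.004 ] jaw [ 0.5151 -0.2114  0.1194] d_z -0.073 tip px [329.9 178.5] bend [332.7 180.8]
4 J [-0.0011  0.0887 -0.0102] jaw [ 0.5162 -0.2117  0.1255] d_z -0.004 tip px [329.8 175.7] bend [332.6 178.4]
6 J [-0.0011  0.0889 -0.0133] jaw [ 0.5165 -0.2118  0.1286] d_z 0.031 tip px [329.7 174.3] bend [332.6 177.3]
8 J [-0.0011  0.0891 -0.0164] jaw [ 0.5168 -0.2118  0.1317] d_z 0.066 tip px [329.7 172.9] bend [332.6 176.1]
```

carry_out(
  series=[
    [[0,0,15],0],
    [[0,2,20],0],
    [[0,1,20],0],
    [[0,0,12],0],
    [[0,0,0],0],
    [[0,0,0],0],
  ],
)

```text
clock: 7.3
position: [0.4348, -0.1927, 0.0574]
ee_rot: [-0.01, 0.774, 0.633, -0.007]
contact_force: [0.6, -0.3, -1.7]
width: 0.0499
```

```bash
cat > chk.py <<'E'
from h import *
J=np.array([-.0011,.0889,-.0133]);st=manip.get_state();M=Rt(st["ee_rot"])
j=jaws_world(J,st)+[-.003,-.004,0]; d=M.T@(np.array([.590,-.233,.059])-j)
plan(.5,-.2,.05,-12.4);print("jaw",j.round(4),"tool z",M[:,2].round(3),"to go, tool mm",(1e3*d).round(1))
E
cat > shot.py <<'E'
import sys
from h import *
s=grab("scene");pickle.dump(s,open(sys.argv[1]+".pkl","wb"))
c=cv2.convertScaleAbs(s["f"][150:210,300:370],alpha=1.3,beta=10)
cv2.imwrite(f"pics/{sys.argv[1]}.png",cv2.resize(c,None,fx=9,fy=9,interpolation=cv2.INTER_CUBIC))
w=grab("wrist");g=cv2.GaussianBlur(cv2.cvtColor(w["f"],cv2.COLOR_BGR2GRAY),(3,3),1)
print(cv2.HoughCircles(g,cv2.HOUGH_GRADIENT,1,400,param1=120,param2=18,minRadius=30,maxRadius=42))
E
python3 chk.py
```

```text
pos [ 0.4348 -0.1927  0.0574] yaw -11.5 tilt -0.9997 w 0.0499 F [ 0.6 -0.3 -1.7] t 7.3
turn(tool z) deg 0.92 then shift mm [ 6.9 65.3  7.4]
jaw [ 0.519  -0.2155  0.0685] tool z [-0.023  0.005 -1.   ] to go, tool mm [-3.  73.3  7.8]
```

carry_out(
  series=[
    [[-2,10,5],0.5],
    [[-1,15,3],0],
    [[0,12,0],0],
    [[0,0,0],0],
    [[0,0,0],0],
  ],
)

```text
clock: 7.72
position: [0.4765, -0.2056, 0.053]
ee_rot: [-0.004, 0.777, 0.629, -0.005]
contact_force: [-0.3, 0.7, -0.7]
width: 0.0498
```

```bash
python3 chk.py; python3 shot.py e1
```

```text
pos [ 0.4765 -0.2056  0.053 ] yaw -12.1 tilt -0.9999 w 0.0498 F [-0.3  0.7 -0.7] t 7.7167
turn(tool z) deg 0.35 then shift mm [10.5 21.8  3. ]
jaw [ 0.5604 -0.2292  0.0651] tool z [-0.014 -0.    -1.   ] to go, tool mm [ 2.5 29.8  5.7]
[[[279.5  81.5  34.7]]]
```

View pics/e1.png

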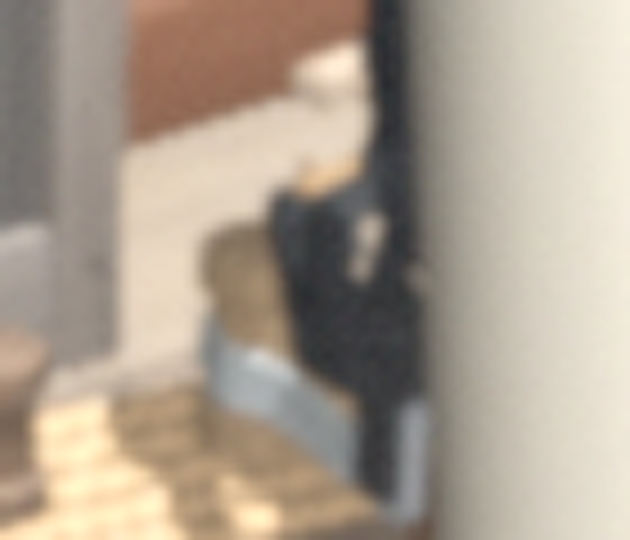

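The crop shows the left jaw in front of the spool's waist at about the right height, with its tip at (210,355). By the image, about 33 mm forward, 3 mm left and 3 mm down remain, which agrees with the odometry (30 / 2.5 / 6).

carry_out(
  series=[
    [[2,8,2],0],
    [[1,10,1],0],
    [[0,10,0],0],
    [[0,5,0],0],
    [[0,0,0],0],
    [[0,0,0],0],
  ],
)

```text
clock: 8.32
position: [0.5115, -0.2095, 0.0496]
ee_rot: [-0.004, 0.778, 0.629, -0.005]
contact_force: [0.1, 0.1, -1.7]
width: 0.0501
```

```bash
python3 chk.py; python3 shot.py e2
```

```text
pos [ 0.5115 -0.2095  0.0496] yaw -12.1 tilt -0.9999 w 0.0501 F [ 0.1  0.1 -1.7] t 8.3167
turn(tool z) deg 0.3 then shift mm [  6.8 -13.3  -0.4]
jaw [ 0.5954 -0.2332  0.0618] tool z [-0.014 -0.    -1.   ] to go, tool mm [-1.  -5.2  2.9]
[[[282.5  81.5  35.5]]]
```

View pics/e2.png

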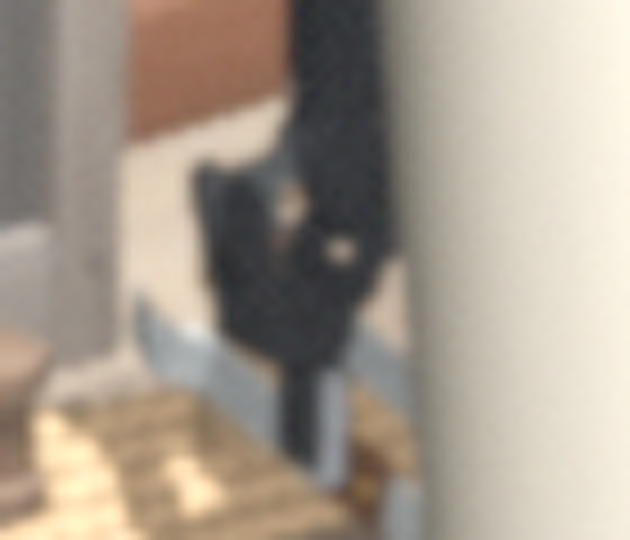

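The tip is at x≈140 against a target of about 150, so I'll back off 3 mm and then close.

carry_out(
  series=[
    [[0,-4,0],0],
    [[0,0,0],0],
  ],
)

```text
clock: 8.58
position: [0.506, -0.2081, 0.0495]
ee_rot: [-0.005, 0.778, 0.629, -0.006]
contact_force: [0.8, 0.0, -1.4]
width: 0.0502
```

carry_out(
  series=[
    [[0,0,0],0],
    [[0,0,0],0],
    [[0,0,0],0],
    [[0,0,0],0],
    [[0,0,0],0],
    [[0,0,0],0],
    [[0,0,0],0],
    [[0,0,0],0],
    [[0,0,0],0],
    [[0,0,0],0],
  ],
  fingers=20,
  squeeze=35,
)

```text
clock: 9.42
position: [0.505, -0.208, 0.0499]
ee_rot: [-0.005, 0.778, 0.628, -0.006]
contact_force: [-0.3, 0.2, -1.0]
width: 0.0343
```

```bash
python3 chk.py
```

```text
pos [ 0.505  -0.208   0.0499] yaw -12.1 tilt -0.9999 w 0.0343 F [-0.3  0.2 -1. ] t 9.4167
turn(tool z) deg 0.25 then shift mm [ 6.7 -6.6 -0.1]
jaw [ 0.5889 -0.2318  0.0619] tool z [-0.015  0.001 -1.   ] to go, tool mm [-1.   1.4  2.9]
```

The fingers stopped at 34.3 mm, where fully shut would be about 28, so the jaws have closed on the spool. Lifting gently now.

carry_out(
  series=[
    [[0,0,-4],0],
    [[0,0,-8],0],
    [[0,0,-12],0],
    [[0,0,-15],0],
    [[0,0,-15],0],
    [[0,0,-15],0],
    [[0,0,-15],0],
    [[0,0,-15],0],
    [[0,0,-15],0],
    [[0,0,-10],0],
  ],
)

```text
clock: 10.25
position: [0.5039, -0.2065, 0.1812]
ee_rot: [-0.009, 0.778, 0.628, -0.007]
contact_force: [1.2, -0.4, -1.1]
width: 0.0348
```

carry_out(
  series=[
    [[0,0,-10],0],
    [[0,0,-8],0],
    [[0,0,0],0],
    [[0,0,0],0],
    [[0,0,0],0],
    [[0,0,0],0],
  ],
)

```text
clock: 10.75
position: [0.5046, -0.2067, 0.2048]
ee_rot: [-0.006, 0.778, 0.629, -0.006]
contact_force: [-0.1, 0.4, -1.8]
width: 0.0342
```

```bash
python3 - <<'E'
from h import *
plan(.5,-.2,.05,-12.4)
s=grab("scene")
c=s["f"][80:240,220:420]
cv2.imwrite("pics/f1.png",cv2.resize(c,None,fx=3.75,fy=3.75,interpolation=cv2.INTER_CUBIC))
E
```

```text
pos [ 0.5046 -0.2067  0.2048] yaw -12.1 tilt -0.9999 w 0.0342 F [-0.1  0.4 -1.8] t 10.75
turn(tool z) deg 0.28 then shift mm [  5.5  -6.  154.8]
```

The picture limit is reached, so I'll check by numbers: the old spool spot and the neighbours in the scene view, and the spool's colour at its expected lifted place.

```bash
python3 - <<'E'
from h import *
V=pickle.load(open("v0.pkl","rb"));s0=V["scene"];s=grab("scene");t=grab("top");t0=V["top"]
def sp(v,P,h):
    p=proj(v,P).round().astype(int);print("px",p);x,y=p
    return v["f"][y-h:y+h+1,x-2:x+3].mean(1).round().astype(int)
P0=[.589,-.233,.06];P1=[.589,-.233,.06+.155]
print("old place before/now (rows down the axis)")
a,b=sp(s0,P0,16),sp(s,P0,16); print([tuple(r) for r in a[::4].tolist()]);print([tuple(r) for r in b[::4].tolist()])
print("new place now / before");a,b=sp(s,P1,18),sp(s0,P1,18);print([tuple(r) for r in a[::3].tolist()]);print([tuple(r) for r in b[::3].tolist()])
for n,P in(("mid",[.61,-.134,.06]),("squat",[.63,-.041,.05])):
    for nm,v0,v in(("scene",s0,s),("top",t0,t)):
        x,y=proj(v0,P).round().astype(int);tpl=v0["f"][y-14:y+14,x-12:x+13]
        r=cv2.matchTemplate(v["f"][y-24:y+24,x-22:x+23],tpl,cv2.TM_CCOEFF_NORMED);print(n,nm,"shift px",np.array(cv2.minMaxLoc(r)[3])-10,round(r.max(),2))
F=[]
for _ in range(12): manip.get_image("wrist");F.append(manip.get_state()["contact_force"])
print("mean F",np.mean(F,0).round(2),manip.get_state()["width"])
# pale-wood blob in the changed region, scene
diff=cv2.absdiff(s["f"],s0["f"]).max(2)>25
hsv=cv2.cvtColor(s["f"],cv2.COLOR_BGR2HSV);x,y=proj(s,P1).round().astype(int)
sub=s["f"][y-22:y+23:3,x-24:x+25:4].mean(2).astype(int);print(x,y);print(sub)
E
```

```text
old place before/now (rows down the axis)
px [328 187]
px [328 187]
[(150, 166, 179), (138, 164, 186), (134, 162, 184), (97, 122, 143), (86, 108, 127), (105, 132, 154), (135, 164, 186), (105, 132, 154), (153, 189, 215)]
[(141, 156, 169), (140, 155, 168), (144, 161, 175), (142, 160, 175), (114, 128, 143), (74, 95, 113), (80, 103, 123), (81, 104, 124), (81, 105, 125)]
new place now / before
px [330 134]
px [330 134]
[(39, 37, 36), (37, 34, 33), (34, 33, 32), (40, 39, 40), (45, 49, 53), (65, 81, 96), (97, 109, 118), (103, 103, 100), (101, 102, 100), (87, 101, 113), (78, 100, 118), (65, 84, 104), (63, 80, 114)]
[(68, 81, 103), (67, 79, 101), (66, 79, 100), (66, 79, 100), (62, 74, 94), (72, 86, 113), (69, 87, 118), (69, 86, 117), (71, 89, 120), (72, 89, 120), (87, 107, 144), (70, 89, 125), (69, 87, 123)]
mid scene shift px [0 0] 0.91
mid top shift px [0 0] 0.92
squat scene shift px [0 0] 1.0
squat top shift px [0 0] 1.0
mean F [ 0.03  0.03 -1.46] 0.03433774961363451
330 134
[[107 120 104  80  75  53  37  80  35  41  35  74 107]
 [105 121 104  79  77  45  34  80  40  37  42  74 105]
 [105 121 105  78  77  46  34  54  38  37  45  73 105]
 [105 120 105  76  76  59  31  49  31  40  46  71 106]
 [105 120 103  74  68  80  30  47  37  38  46  73 105]
 [105 117 103  73  67  88  37  43  42  41  68  72 104]
 [102 117 100  68  80  83  57  42  46  44  71  66 104]
 [102 117  96  68  96 109 108  76  40  50  76  70 103]
 [101 117 102  81  98 112 102  89  34 103  82  75 102]
 [100 116  96  77  93 111  98  98  34 111  96  66 103]
 [101 117  97  83  80  95  98  95  34 119  97  63 101]
 [101 114  98  85  76  95  99  97  40 117  66  66 100]
 [104 115 100 104  90  91  95  87  81 111  66  87 100]
 [105 114 106  94  87  88  84  85  82  63  52  93 100]
 [104 114  96  85  86  85  83  82 107 160 151  95  99]]
```

The old place is empty slats, steel with pale wood below it now shows at the lifted place, and the hanging weight of 1.46 N equals tongs plus spool (0.98 + 0.49). The neighbours show 0 px shift. One last check for tongs slip and stillness, then I'll hand in.

```bash
python3 - <<'E'
from h import *
for _ in range(2):
    w=grab("wrist");g=cv2.GaussianBlur(cv2.cvtColor(w["f"],cv2.COLOR_BGR2GRAY),(3,3),1)
    print(cv2.HoughCircles(g,cv2.HOUGH_GRADIENT,1,400,param1=120,param2=18,minRadius=28,maxRadius=44))
s=manip.get_state();print(np.abs(s["qd"]).max(),s["width"],s["clock"],s["position"])
print(manip.sign_off())
E
```

```text
[[[280.5  76.5  34.4]]]
[[[281.5  76.5  34.4]]]
0.0020411552888064555 0.034252110991275314 11.6 [ 0.50504578 -0.20687263  0.20535812]
the job is handed in; nothing more can be done
None
```

I took up the tongs still open, closed them on the waist of the tallest (right-hand) spool, lifted it about 155 mm and handed the job in at 11.6 s, still squeezing. The spool's foot should be about 0.18 m above the bench, around 155 mm above the rack. I could not confirm by eye that it hangs upright.

**Last checks that agreed:**
- **Grip:** the fingers hold at 34.3 mm, wider than fully shut (about 28 mm), so the jaws are on the spool.
- **Weight:** the mean hanging force is 1.46 N, which is tongs plus spool.
- **Old place:** the scene view shows bare slats where the spool stood.
- **Other two spools:** both shifted 0 px in the two fixed views.
- **Stillness:** the arm is at rest.

**Disagreements and gaps:**
- **Camera disagreement:** the scene and top cameras differed by about 5–10 mm on the spool, so I set the final approach by comparing jaw and spool within the scene view.
- **Tongs pitch:** the tongs pitched about 6° nose-up in the pads after pick-up. The pivot's image moved only a few pixels more by the end.
- **Uprightness:** I had used all 12 pictures before the final one, so I only inferred uprightness from the near-level tool and the pivot's image.
- **Bystanders:** I did not check the plane, pencil and oak block again at the end. Nothing was moved near them at bench height.

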